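Draw the moments bar out from under the weights till

TASK

The weights compartment in the apparatus tray has been left open, its lid leaning over the wooden moments bar. Press the lid shut until its catch clicks and holds it, then grip the bar, tilt its free end up over the tray's end board while the other end is still under the compartment, and draw it out slantwise without forcing it against the tray. Finish still holding the bar in the gripper, level and steady, a hand's breadth clear above the tray, with the lid still shut and the other apparatus undisturbed.

Things in the scene. Friction and masses are not known exactly. Their poses are not given: they have to be found in the camera images.
- tray: Dark oak carrying tray, fixed, 150 mm (local x) by 345 mm (local y), origin at the centre of its underside, on the bench, z up. Inside 130 mm wide and 325 mm long, floor 6 mm thick. Sides 60 mm high, end boards 100 mm high, all 10 mm thick. From y = 77.5 mm to the +y end board a lidded weights compartment (till) bridges it. The open top is 240 mm long, the bar 300 mm
- board_top (a point): middle (of the thickness too) of the top edge of the tray's -y end board, at tray y = -167.5 mm, 100 mm above the bench; the bar comes out over this board; axes as the tray
- pocket_mouth (a point): middle of the till's lower inner edge (tray x = 0, y = 77.5 mm), 62 mm above the bench. Under it a pocket 60 mm wide, 56 mm high and 85 mm deep (towards tray +y) holds the bar's tucked end; solid blocks lie either side. Axes as the tray
- till_lid (a joint): angle of the till's lid: 0 shut, growing as it opens, at 1.57 upright, to 1.95 (leaning inward over the bar). A stiff hinge (0.06 N m) lets it stay where it is left. Closing, it meets a spring ball catch in the end board at about 0.13, passes it at about 0.07 and is then held near 0; passing takes 6 to 10 N downward 60 mm from the hinge
- lid_hinge (a point): middle of the lid's hinge line, along tray x at tray x = 0, y = 78.5 mm, 88.5 mm above the bench. The lid is a board 126 mm along the hinge, 79 mm from hinge to free edge, 7 mm thick with the hinge at mid-thickness; shut, it reaches towards tray +y and its top is 92 mm above the bench, 8 mm below the end board's top
- lid_edge (a point): middle of the lid's free edge, on its outer (upper, when shut) face, 78.5 mm from the hinge line
- bar_mid (a point): centre of the moments bar: boxwood, 26 mm wide (local x), 300 mm long (local y), 12 mm thick (local z), about 0.11 kg, dark holes, brass centre bush and brass ends. It lies flat along the tray, centre 28 mm above the bench, loose on two low cross bearers (tops 22 mm above the bench, 14 mm wide, at tray y = +45 and -125 mm)
- bar_tucked (a point): centre of the bar's +y end face, 150 mm from its middle, tucked in the pocket under the till
- bar_free (a point): centre of the bar's -y end face, 150 mm from its middle, in the open tray
- hooked_mass_c (a point): middle of a brass mass, 42 mm across, with a hook on top, 92 mm high; bystander
- slotted_weight_c (a point): middle of a black cast-iron slotted disc, 80 mm across, 14 mm high; bystander
- beaker_c (a point): middle of a squat green glass beaker, 80 mm across, 85 mm high; bystander
- spring_scale_c (a point): middle of a chrome spring scale lying flat, 32 mm wide, 18 mm high, 178 mm long with ring and hook; bystander
- trolley_c (a point): middle of a wooden dynamics trolley on four wheels, 200 mm (y) by 108 mm, 47 mm high with a steel pin to 107 mm; bystander beyond the tray

How it is judged:
By the outcome, as a careful person would: the job done as asked, in the order asked, and still so for the second after the job is handed in, while the arm keeps its last pose, push and grip.
It also fails if it takes over 51 s, if anything falls off the work surface, if the arm or the gripper's body presses on something with over 40 N, if the wrist force passes 120 N, or if a joint passes its speed limit or range.

ROBOT

A 6-joint arm with a two-finger parallel gripper is mounted at the origin on the work surface. World frame = base frame: x ahead of the robot, y to its left, z up, the work surface at z = 0. Lengths are in m, angles in degrees, forces in N, time in s.
With the tool pointing down it reaches from about 0.4 to 0.825 m from the base axis. Payload 7 kg.
Tool frame: the origin (TCP) lies at the very end of the fingers, on their centre line; the grasp point (between the pads) lies hold_point_z behind it (hold_point_z is the distance from the TCP to the grasp point, in m); z points along the fingers, y is the direction in which the jaws open and shut (so a half turn about z gives the same grasp; the last joint's range is limited). The gripper opens to 88 mm and grips with 3 to 60 N. Pads are 19 mm wide; open, the fingers measure 130 mm over their backs; the gripper's body (78 mm by 193 mm) begins 47 mm behind the grasp point.
Start: joints at [-56.946, 20.546, 0.682, 0, -70.136, -16.507], TCP at [0.192, -0.647, 0.227] pointing down, gripper open.
Joint ranges: [-176.03, 176.03], [-82.01, 121.73], [-58.28, 71.71], [-173.87, 95.51], [-174.79, -0.11], [-173.66, 173.66]. Speed limits (degrees/s): [136.94, 136.94, 172.46, 180, 180, 180].

INTERFACE

Orientations are given as [roll, pitch, yaw] about the fixed x, y, z axes, in that order (R = Rz(yaw) Ry(pitch) Rx(roll)).
In Python, from plant import get_obs, snapshot, close_job, hold_point_z gives the robot as it stands. The module is installed in compiled form; this text tells all that it offers.
- The arm moves only by the tool jog_arm, never from a script. Its argument "commands" is a list of rows, each a list of 4 numbers: the shift along the world's x, y, z in mm, then the turn about the world's z in degrees. In form: [[x, y, z, turn], ...]. A call has exactly 10 rows; each row shifts and turns the commanded pose from where the row before left it; what a row does not reach is not made up. A row lasts 1/12 s, in which the tool goes at most 41.7 mm and 7.16 degrees, less where a joint would pass 70% of its speed; a pose out of reach is approached as far as the arm can. A call is refused whole if a number of a shift passes 41.7 or a number of a turn 7.16, either way. A call with a gripper value outside its range is refused whole. "fingers" is the finger opening in mm, from 0 to 87.6, set as the call begins (left out, the last holds). The fingers move at their own pace and stop on an object; the grip force is fixed at half the most. Time passes only in rows, so rows that do not move let the fingers close, or fill a call up. It gives the time, the measured TCP pose, the force and the opening at its end, in the units of the state.
- get_obs(): the state, without advancing time (a new reading comes with each control period).
- snapshot(name): name is "scene" or "top" or "wrist"; returns a dict with "image" (420x560x3 uint8, red, green, blue), "fov_y" (degrees; the focal length in pixels is half the picture's height over the tangent of half this angle, whatever the lens; pixels are square), "cx", "cy" (the principal point, pixels), "dist_coeffs" ([k1, k2, p1, p2, k3] as OpenCV has them; the pictures are not rectified), "rvec" (rotation vector, rad) and "tvec" (3), from world to camera coordinates, as OpenCV has them; the wrist camera has in their place "mount" (4x4, takes a point from camera to tool coordinates, whose origin is the TCP and whose axes are the flange's). Camera axes: x right, y down, z forward; pixel columns grow to the right and rows downward; lengths in m; the calibration is good to about 2 mm. A picture is of the moment at which its call begins: read the wrist's pose just before it. There is no depth.
- close_job(): hands the job in, once; it reports no verdict.
The state is a dict: "clock": time; "joint_pos": joint angles; "qvel": joint speeds; "tau": joint torques, N m; "tool_pos": TCP position; "orientation": TCP orientation; "force": force on the tool from outside, world axes, zero at the start; "moment": the same for the moment, N m; "opening": finger opening in m.
Only numpy, scipy, OpenCV 4.12 (cv2) and the standard library are available. Lean on these libraries where they do the work, as an engineer would, in place of code of your own. Each camera call takes 0.05 s, during which the arm holds its last target.

## Working session

There is one attempt and no reset: what is moved stays moved. The work goes in short steps, Python scripts to look and compute and a tool call to move; the robot and the scene stay as the last step left them, time stands still between calls to the robot, and variables do not carry over. Pictures are saved under pics/ and viewed, and the job is handed in when it is done.

Besides the shell and the picture viewer there is one more tool, called after "Request:" in YAML: its name, and indented under it one key for each argument. jog_arm: Moves the arm, as the interface text tells. Its arguments: {"type":"object","properties":{"commands":{"type":"array","items":{"type":"array","items":{"type":"number"}}},"fingers":{"type":"number"}},"required":["commands"]}

```bash
mkdir -p pics
cat > h.py <<'E'
import numpy as np, cv2
from plant import get_obs, snapshot, close_job, hold_point_z
def cam(s):
    h=s["image"].shape[0]; f=h/2/np.tan(np.radians(s["fov_y"])/2)
    K=np.array([[f,0,s["cx"]],[0,f,s["cy"]],[0,0,1.]])
    return K,np.array(s["dist_coeffs"],float)
def ext(s,obs=None):
    if "rvec" in s:
        R,_=cv2.Rodrigues(np.array(s["rvec"],float)); return R.T, -R.T@np.array(s["tvec"],float).ravel()
    from scipy.spatial.transform import Rotation as Ro
    T=np.eye(4);T[:3,:3]=Ro.from_euler('xyz',obs["orientation"],degrees=True).as_matrix();T[:3,3]=obs["tool_pos"]
    M=T@np.array(s["mount"]); return M[:3,:3],M[:3,3]
def ray(s,px,obs=None):
    K,d=cam(s);R,c=ext(s,obs)
    p=cv2.undistortPoints(np.array(px,float).reshape(-1,1,2),K,d).reshape(-1,2)
    v=np.c_[p,np.ones(len(p))]@R.T
    return c,v/np.linalg.norm(v,axis=1,keepdims=True)
def onz(s,px,z,obs=None):
    c,v=ray(s,px,obs); return c+v*((z-c[2])/v[:,2])[:,None]
def proj(s,P,obs=None):
    K,d=cam(s);R,c=ext(s,obs); 
    rv,_=cv2.Rodrigues(R.T); return cv2.projectPoints(np.array(P,float).reshape(-1,1,3),rv,-R.T@c,K,d)[0].reshape(-1,2)
def tri(l):
    A=np.zeros((3,3));b=np.zeros(3)
    for c,v in l:
        M=np.eye(3)-np.outer(v,v);A+=M;b+=M@c
    return np.linalg.solve(A,b)
def save(s,n): cv2.imwrite(f"pics/{n}.png",s["image"][:,:,::-1])
E
python3 - <<'E'
from h import *
import pickle
print(hold_point_z); o=get_obs(); print(o)
d={}
for n in ("scene","top","wrist"):
    s=snapshot(n); save(s,n+"0"); d[n]=s
    R,c=ext(s,o); print(n,s["fov_y"],c,R[:,2])
pickle.dump((o,d),open("s0.pkl","wb"))
E
```

```text
0.0188
{'clock': 0.0, 'joint_pos': array([-5.69471149e+01,  2.05902818e+01,  6.34599917e-01, -1.93384270e-02,
       -7.01349250e+01, -1.65086930e+01]), 'qvel': array([-0.06415615, -0.01066534, -0.04657158,  0.03848602,  0.04577911,
        0.01776824]), 'tau': array([-4.83529238e-04, -5.82722819e+01,  2.93050146e+01,  6.99730173e+00,
        7.02512145e-03, -1.83269685e-04]), 'tool_pos': array([ 0.1920676 , -0.6466015 ,  0.22564443]), 'orientation': array([ 1.79907962e+02, -8.31925103e-03, -1.63462387e+02]), 'force': array([ 0.83666803, -0.131276  , -0.03180134]), 'moment': array([ 0.00948128, -0.00884408, -0.03575695]), 'opening': 0.087486233319642}
scene 50.412900160101756 [0.9779468  0.64871774 1.10518434] [-0.3321265  -0.50751841 -0.79505789]
top 46.22539719048778 [ 0.46343052 -0.03378849  1.55254883] [ 0.07321186  0.02222782 -0.99706868]
wrist 60.48174246442282 [ 0.12348979 -0.66694066  0.38358802] [ 0.24878577  0.07517231 -0.96563697]
```

View pics/scene0.png

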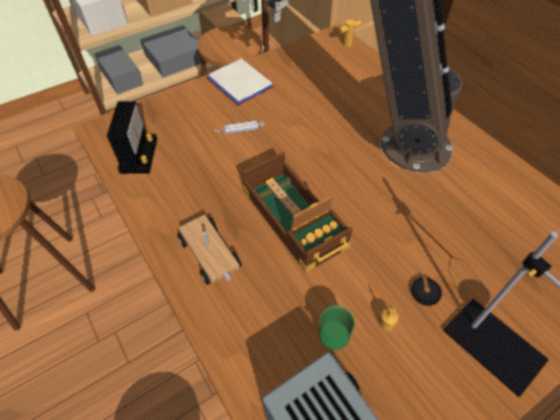

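View pics/top0.png

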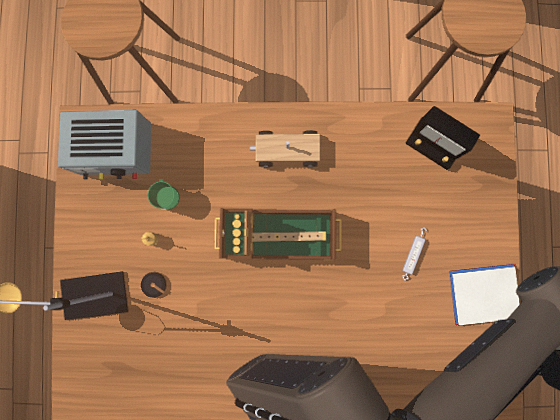

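View pics/wrist0.png

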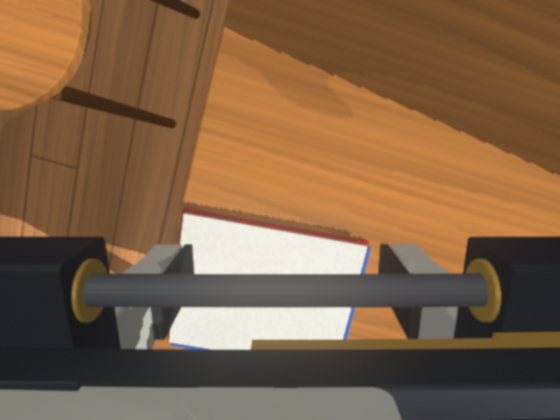

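The top view shows the tray at about (220–336, 208–258) with the till on the left, and the bar running to (326, 237). The scene view has the tray at about (240–350, 155–265). I'll enlarge both.

Run:
```python
from h import *
import pickle
o,d=pickle.load(open("s0.pkl","rb"))
def crop(n,x0,y0,x1,y1,k):
    im=d[n]["image"][y0:y1,x0:x1,::-1]; cv2.imwrite(f"pics/c_{n}.png",cv2.resize(im,None,fx=k,fy=k,interpolation=cv2.INTER_CUBIC))
crop("top",210,198,346,268,5.8)
crop("scene",230,140,360,275,4.4)
print(onz(d["top"],[[220,209],[220,258],[336,211],[336,258]],0.08))
```

```text
[[ 0.59368727  0.19261574  0.08      ]
 [ 0.44624633  0.1913685   0.08      ]
 [ 0.58685345 -0.15661595  0.08      ]
 [ 0.44628732 -0.15558193  0.08      ]]
```

View pics/c_top.png

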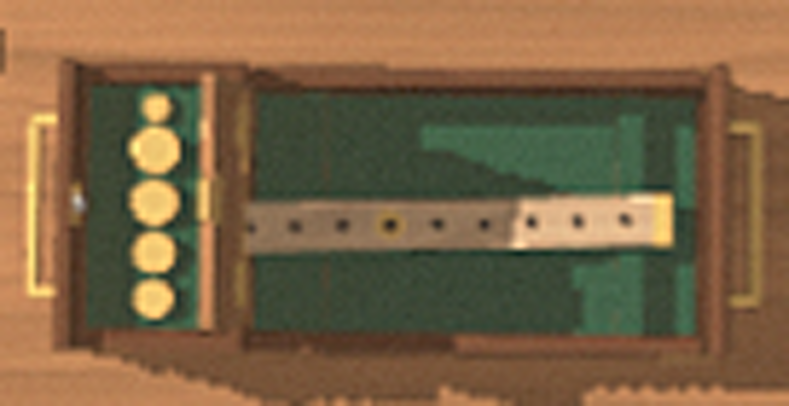

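View pics/c_scene.png

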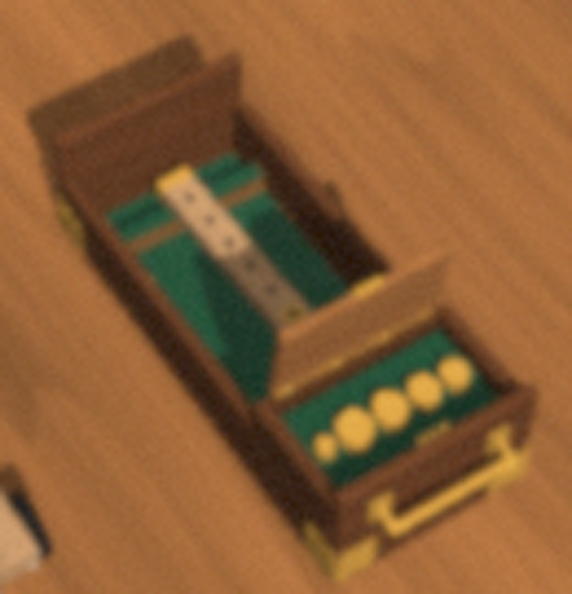

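Run:
```python
from h import *
import pickle
o,d=pickle.load(open("s0.pkl","rb"))
t,s=d["top"],d["scene"]
T=lambda a:(np.array(a,float)+.0)/5.8+[210,198]-0.4
S=lambda a:np.array(a,float)/4.4+[230,140]-0.4
P=lambda n,a:print(n,(a*1e3).round(1).tolist())
P("-y board top corners",onz(t,T([[700,68],[725,68],[697,352],[722,352]]),.1))
P("+y board top corners",onz(t,T([[57,62],[80,62],[55,350],[76,350]]),.1))
P("bar end, at till",onz(t,T([[672,195],[672,247],[250,203],[250,253]]),.034))
P("holes bush",onz(t,T([[390,224],[625,219]]),.034))
P("scene board top -y outer/inner corners",onz(s,S([[62,142],[240,60]]),.1))
P("scene bar end",onz(s,S([[157,185],[186,168]]),.034))
P("scene +y board outer top corners",onz(s,S([[340,490],[535,395]]),.1))
# lid free edge : top crop which line?
for a,b in (([[250,68]],[[280,335]]),([[250,68]],[[270,333]])): pass
c1,v1=ray(s,S([[277,335],[445,258],[280,392],[440,308]]))
# intersect with vertical planes lid sides: hinge z check
P("hinge z.0885",onz(s,S([[275,400],[443,308]]),.0885))
P("edge z.161",onz(s,S([[277,335],[445,258]]),.161))
P("edge top view @.161",onz(t,T([[200,70],[250,70],[200,330],[250,330]]),.161))
```

```text
-y board top corners [[590.2, -138.1, 100.0], [590.2, -150.8, 100.0], [445.7, -135.6, 100.0], [445.7, -148.3, 100.0]]
+y board top corners [[594.0, 191.3, 100.0], [594.0, 179.4, 100.0], [446.6, 191.0, 100.0], [446.7, 180.3, 100.0]]
bar end, at till [[528.2, -127.5, 34.0], [500.5, -127.3, 34.0], [524.2, 97.3, 34.0], [497.6, 97.2, 34.0]]
holes bush [[513.0, 22.6, 34.0], [515.5, -102.4, 34.0]]
scene board top -y outer/inner corners [[588.1, -147.0, 100.0], [445.2, -143.5, 100.0]]
scene bar end [[526.9, -127.0, 34.0], [501.2, -128.9, 34.0]]
scene +y board outer top corners [[590.2, 180.4, 100.0], [451.1, 191.4, 100.0]]
hinge z.0885 [[581.7, 100.0, 88.5], [451.9, 101.2, 88.5]]
edge z.161 [[583.0, 101.8, 161.0], [465.5, 110.9, 161.0]]
edge top view @.161 [[584.4, 111.2, 161.0], [584.4, 86.6, 161.0], [457.2, 110.6, 161.0], [457.2, 86.1, 161.0]]
```

Request:
jog_arm:
  commands:
    - [16,34,0,3.6]
    - [16,34,0,3.6]
    - [16,34,0,3.6]
    - [16,34,0,3.6]
    - [16,34,0,3.6]
    - [16,34,0,3.6]
    - [16,34,0,3.6]
    - [16,34,0,3.6]
    - [16,34,0,3.6]
    - [16,34,0,3.6]
  fingers: 0

```text
clock: 0.98
tool_pos: [0.3524, -0.3053, 0.2266]
orientation: [-180.0, 0.0, -127.3]
force: [0.7, 0.6, 0.1]
opening: 0.026
```

Request:
jog_arm:
  commands:
    - [16,34,0,3.6]
    - [16,34,0,3.6]
    - [16,34,0,3.6]
    - [16,34,0,3.6]
    - [16,34,0,3.6]
    - [16,34,0,3.6]
    - [16,34,0,3.6]
    - [16,34,0,3.6]
    - [16,16,0,3.6]
    - [0,0,0,0]

```text
clock: 1.82
tool_pos: [0.4985, -0.0159, 0.2263]
orientation: [-180.0, -0.0, -94.6]
force: [0.2, 0.7, -0.1]
opening: 0.0005
```

Run:
```python
from h import *
o=get_obs();print({k:np.round(o[k],3) for k in ("clock","joint_pos","tool_pos","orientation","force","opening")})
s=snapshot("wrist");save(s,"w1");import pickle;pickle.dump((o,s),open("w1.pkl","wb"))
```

```text
{'clock': np.float64(1.817), 'joint_pos': array([ 2.0802e+01,  3.7710e+00, -2.1081e+01,  1.4000e-02, -6.5125e+01,
       -2.5441e+01]), 'tool_pos': array([ 0.499, -0.016,  0.226]), 'orientation': array([-1.79973e+02, -2.00000e-03, -9.46330e+01]), 'force': array([ 0.155,  0.746, -0.072]), 'opening': np.float64(0.0)}
```

View pics/w1.png

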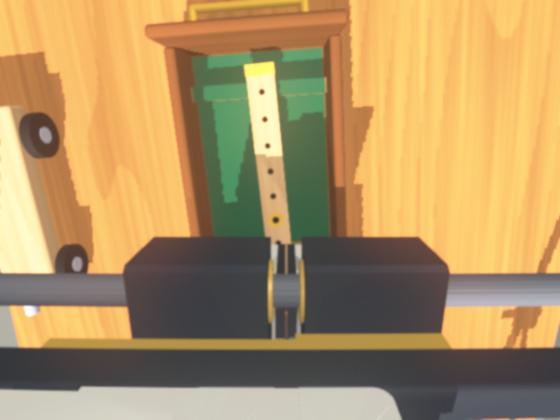

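The wrist view shows the −y end board across the top at about (150–345, 30) and the bar's brass end at about (246–274, 69). The bush is at (276, 219).

Run:
```python
from h import *
import pickle
o,s=pickle.load(open("w1.pkl","rb"))
P=lambda n,a:print(n,(a*1e3).round(1).tolist())
P("board outer ends",onz(s,[[148,33],[347,20]],.1,o))
P("sides inner edges top .06",onz(s,[[181,60],[330,50],[207,225],[333,215]],.06,o))
P("bar end",onz(s,[[246,67],[274,64]],.034,o))
P("bush, first hole",onz(s,[[276,219.5],[262,92]],.034,o))
```

```text
board outer ends [[587.1, -148.9, 100.0], [442.1, -145.5, 100.0]]
sides inner edges top .06 [[576.2, -134.3, 60.0], [450.4, -131.8, 60.0], [574.1, 12.6, 60.0], [454.8, 12.3, 60.0]]
bar end [[524.5, -127.2, 34.0], [498.7, -127.7, 34.0]]
bush, first hole [[509.9, 20.3, 34.0], [512.0, -104.1, 34.0]]
```

Request:
jog_arm:
  commands:
    - [3,8,-10,0.6]
    - [3,8,-10,0.8]
    - [3,8,-10,0.8]
    - [3,8,-10,0.8]
    - [3,8,-10,0.8]
    - [2,8,-10,0.8]
    - [1,8,-10,0]
    - [0,5,-6,0]
    - [0,0,0,0]
    - [0,0,0,0]

```text
clock: 2.7
tool_pos: [0.514, 0.0422, 0.1502]
orientation: [180.0, -0.0, -90.4]
force: [0.4, -0.5, 1.3]
opening: 0.0004
```

Run:
```python
from h import *
s=snapshot("scene");a=s["image"][120:290,210:380,::-1];cv2.imwrite("pics/s2.png",cv2.resize(a,None,fx=3.5,fy=3.5,interpolation=3))
```

```text
(no output)
```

View pics/s2.png

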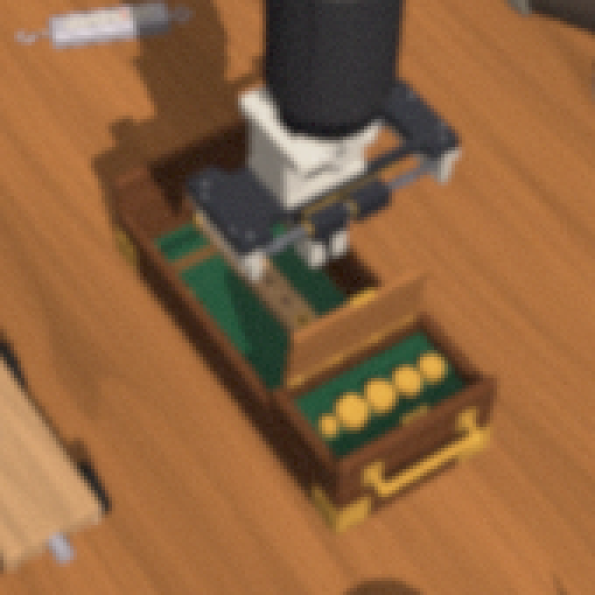

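Request:
jog_arm:
  commands:
    - [0,8,1,0]
    - [0,8,1,0]
    - [0,8,1,0]
    - [0,8,0,0]
    - [0,8,0,0]
    - [0,8,0,0]
    - [0,7,-1,0]
    - [0,7,-1,0]
    - [0,7,-2,0]
    - [0,7,-3,0]

```text
clock: 3.58
tool_pos: [0.5142, 0.1186, 0.1463]
orientation: [180.0, -0.0, -90.5]
force: [0.6, -0.9, 0.8]
opening: 0.0003
```

Request:
jog_arm:
  commands:
    - [0,6,-4,0]
    - [0,5,-4,0]
    - [0,5,-5,0]
    - [0,4,-5,0]
    - [0,4,-5,0]
    - [0,3,-5,0]
    - [0,3,-5,0]
    - [0,1,-4,0]
    - [0,0,0,0]
    - [0,0,0,0]

```text
clock: 4.42
tool_pos: [0.514, 0.1488, 0.1092]
orientation: [180.0, -0.0, -90.5]
force: [-0.8, 0.3, -0.0]
opening: 0.0002
```

Run:
```python
from h import *
s=snapshot("scene");a=s["image"][120:290,210:380,::-1];cv2.imwrite("pics/s3.png",cv2.resize(a,None,fx=3.5,fy=3.5,interpolation=3))
```

```text
(no output)
```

View pics/s3.png

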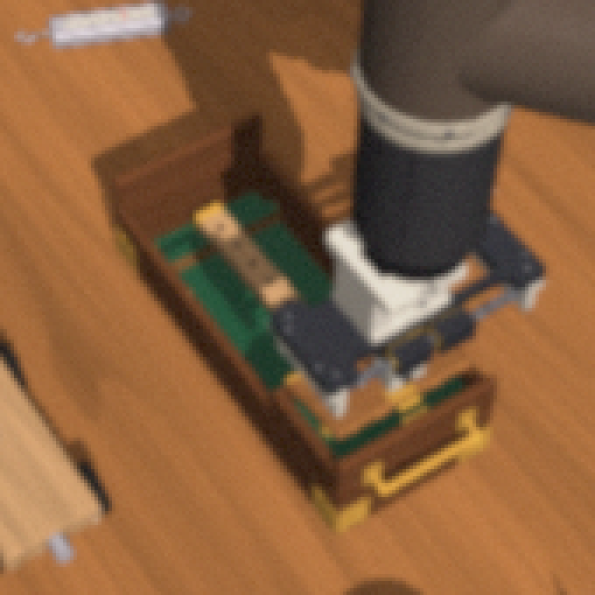

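The lid is nearly down, with a thin gap left below it near (400, 420). Next I press it down.

Request:
jog_arm:
  commands:
    - [0,1,-2,0]
    - [0,1,-2,0]
    - [0,1,-2,0]
    - [0,0,-2,0]
    - [0,0,-2,0]
    - [0,0,-2,0]
    - [0,0,-1,0]
    - [0,0,-1,0]
    - [0,0,-1,0]
    - [0,0,0,0]

```text
clock: 5.3
tool_pos: [0.514, 0.1518, 0.0942]
orientation: [180.0, -0.0, -90.5]
force: [0.3, -0.2, -0.2]
opening: 0.0003
```

Request:
jog_arm:
  commands:
    - [0,0,-1,0]
    - [0,0,-1,0]
    - [0,0,-1,0]
    - [0,0,0,0]
    - [0,0,0,0]
    - [0,0,0,0]
    - [0,0,0,0]
    - [0,0,0,0]
    - [0,0,0,0]
    - [0,0,0,0]

```text
clock: 6.13
tool_pos: [0.5143, 0.1519, 0.0922]
orientation: [-180.0, -0.0, -90.4]
force: [-2.5, -0.2, 7.5]
opening: 0.0003
```

Request:
jog_arm:
  commands:
    - [0,0,-1,0]
    - [0,0,0,0]
    - [0,0,0,0]
    - [0,0,0,0]
    - [0,0,2,0]
    - [0,0,4,0]
    - [0,-2,10,0]
    - [0,-8,20,0]
    - [0,-15,20,0]
    - [0,-20,5,0]

```text
clock: 6.97
tool_pos: [0.516, 0.1077, 0.1551]
orientation: [-179.8, 0.1, -90.3]
force: [1.3, -0.0, -0.1]
opening: 0.0002
```

Request:
jog_arm:
  commands:
    - [0,-20,0,0]
    - [0,-25,0,0]
    - [-1,-25,0,0]
    - [-1,-20,0,0.5]
    - [0,-20,0,0.5]
    - [0,-15,0,0.4]
    - [0,0,0,0]
    - [0,0,0,0]
    - [0,0,0,0]
    - [0,0,0,0]
  fingers: 50

```text
clock: 7.8
tool_pos: [0.5124, -0.0174, 0.1518]
orientation: [-180.0, 0.0, -89.0]
force: [-0.3, 0.5, -0.3]
opening: 0.0496
```

Run:
```python
from h import *
import pickle
o=get_obs();print(o["clock"],o["tool_pos"],o["opening"],o["orientation"])
s=snapshot("scene");a=s["image"][120:290,210:380,::-1];cv2.imwrite("pics/s4.png",cv2.resize(a,None,fx=3.5,fy=3.5,interpolation=3))
w=snapshot("wrist");save(w,"w4");pickle.dump((o,s,w),open("w4.pkl","wb"))
```

```text
7.8 [ 0.51237568 -0.01741858  0.15178257] 0.04963098799910764 [-1.79982775e+02  8.08923776e-03 -8.90289424e+01]
```

View pics/s4.png

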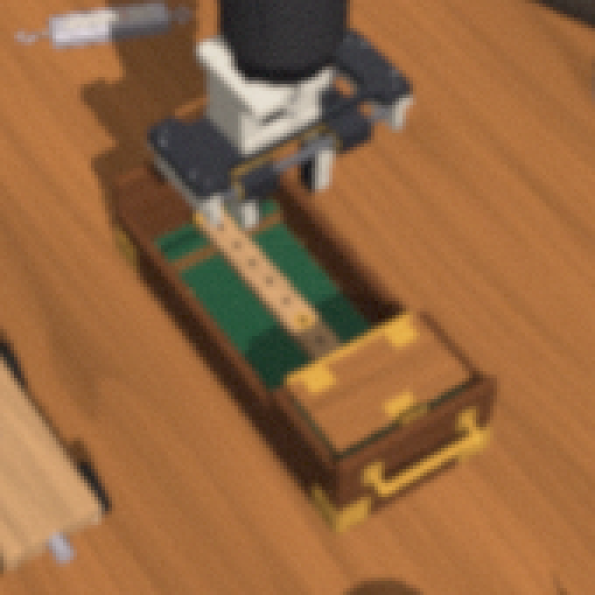

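View pics/w4.png

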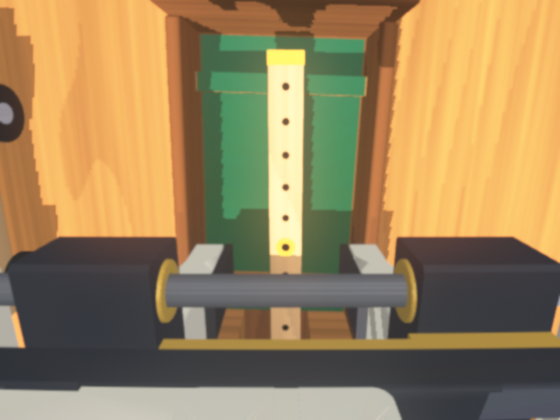

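The lid now lies flat in its recess, about (290–490, 320–450) in the scene crop. The bar sits centred between the open jaws, at column 286 in the wrist view. I'll lower to grip it.

Request:
jog_arm:
  commands:
    - [0,4,-14,0]
    - [0,4,-14,0]
    - [0,4,-14,0]
    - [0,4,-14,0]
    - [0,1,-14,0]
    - [0,0,-14,0]
    - [0,0,-14,0]
    - [0,0,-12,0]
    - [0,0,-8,0]
    - [0,0,0,0]

```text
clock: 8.73
tool_pos: [0.5112, -0.0009, 0.032]
orientation: [179.8, -0.0, -89.0]
force: [0.5, 0.2, -0.7]
opening: 0.0497
```

Request:
jog_arm:
  commands:
    - [0,0,-6,0]
    - [0,0,-5,0]
    - [0,0,-4,0]
    - [0,0,-4,0]
    - [0,0,-3,0]
    - [0,0,-2,0]
    - [0,0,0,0]
    - [0,0,0,0]
    - [0,0,0,0]
    - [0,0,0,0]

```text
clock: 9.57
tool_pos: [0.5124, -0.001, 0.0098]
orientation: [-180.0, 0.0, -89.1]
force: [0.0, -0.0, 0.5]
opening: 0.05
```

Request:
jog_arm:
  commands:
    - [0,0,0,0]
    - [0,0,0,0]
    - [0,0,0,0]
    - [0,0,0,0]
    - [0,0,0,0]
    - [0,0,0,0]
    - [0,0,0,0]
    - [0,0,0,0]
    - [0,0,0,0]
    - [0,0,0,0]
  fingers: 0

```text
clock: 10.4
tool_pos: [0.5123, -0.001, 0.0096]
orientation: [-180.0, 0.0, -89.1]
force: [-0.4, 0.5, 1.1]
opening: 0.0258
```

Request:
jog_arm:
  commands:
    - [0,0,2,0]
    - [0,0,3,0]
    - [0,0,4,0]
    - [0,0,4,0]
    - [0,0,4,0]
    - [0,0,4,0]
    - [0,0,3,0]
    - [0,0,1,0]
    - [0,0,0,0]
    - [0,0,0,0]

```text
clock: 11.23
tool_pos: [0.5121, -0.001, 0.0346]
orientation: [-180.0, 0.0, -89.1]
force: [0.6, 0.2, -1.8]
opening: 0.0258
```

Request:
jog_arm:
  commands:
    - [0,0,1,0]
    - [0,0,1,0]
    - [0,0,1,0]
    - [0,0,1,0]
    - [0,0,1,0]
    - [0,0,1,0]
    - [0,0,1,0]
    - [0,0,1,0]
    - [0,0,0,0]
    - [0,0,0,0]

```text
clock: 12.07
tool_pos: [0.512, -0.0011, 0.0425]
orientation: [180.0, -0.0, -89.1]
force: [-0.1, -0.9, -2.5]
opening: 0.0254
```

Run:
```python
from h import *
o=get_obs();print(o["clock"],o["tool_pos"],o["force"],o["moment"])
s=snapshot("scene");a=s["image"][120:290,210:380,::-1];cv2.imwrite("pics/s5.png",cv2.resize(a,None,fx=3.5,fy=3.5,interpolation=3))
w=snapshot("wrist");save(w,"w5")
```

```text
12.0667 [ 0.51204579 -0.0011346   0.04252289] [-0.10170797 -0.88647804 -2.48776858] [-0.54703989  0.01293303 -0.01320098]
```

View pics/s5.png

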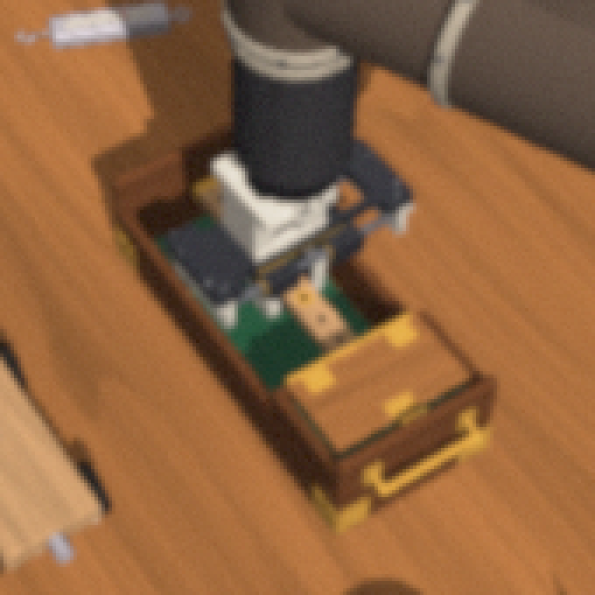

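View pics/w5.png

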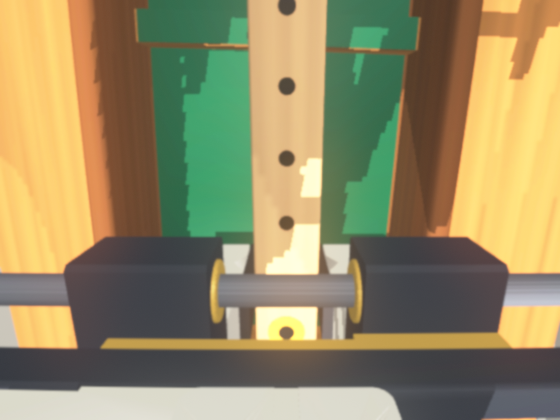

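The mouth contact is light: about 2.5 N in total, including the bar's weight. I'll keep lifting to build up the tilt.

Request:
jog_arm:
  commands:
    - [0,0,1,0]
    - [0,0,1,0]
    - [0,0,1,0]
    - [0,0,1,0]
    - [0,0,2,0]
    - [0,0,2,0]
    - [0,0,2,0]
    - [0,0,2,0]
    - [0,0,0,0]
    - [0,0,0,0]

```text
clock: 13.0
tool_pos: [0.5123, -0.0009, 0.0548]
orientation: [-180.0, 0.0, -89.0]
force: [-0.2, 0.1, -3.4]
opening: 0.0254
```

Request:
jog_arm:
  commands:
    - [0,0,2,0]
    - [0,0,2,0]
    - [0,0,2,0]
    - [0,0,2,0]
    - [0,0,2,0]
    - [0,0,0,0]
    - [0,0,0,0]
    - [0,0,0,0]
    - [0,0,0,0]
    - [0,0,0,0]

```text
clock: 13.83
tool_pos: [0.5122, -0.0012, 0.0645]
orientation: [180.0, -0.0, -89.1]
force: [-0.6, -0.5, -2.8]
opening: 0.0257
```

Run:
```python
from h import *
import pickle
o=get_obs();print(o["clock"],o["tool_pos"],o["force"],o["moment"])
s=snapshot("scene");a=s["image"][120:290,210:380,::-1];cv2.imwrite("pics/s6.png",cv2.resize(a,None,fx=3.5,fy=3.5,interpolation=3))
w=snapshot("wrist");save(w,"w6");pickle.dump((o,s,w),open("w6.pkl","wb"))
```

```text
13.8333 [ 0.51218415 -0.0011512   0.06452319] [-0.58290925 -0.45300908 -2.76503459] [-0.25730778  0.1870887   0.00766267]
```

View pics/s6.png

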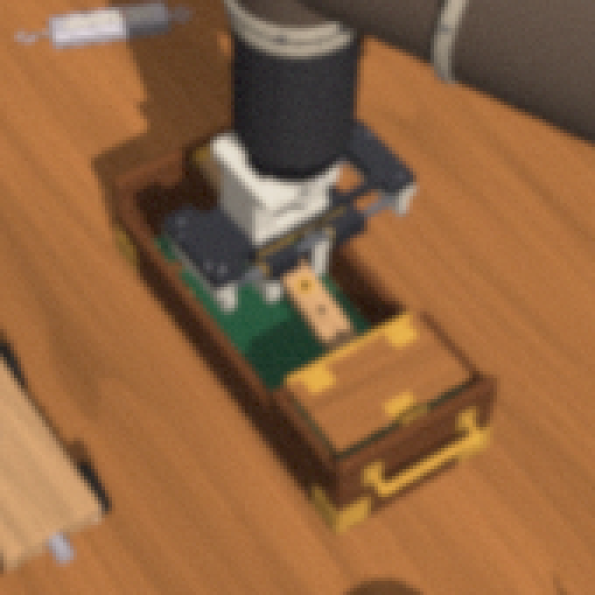

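View pics/w6.png

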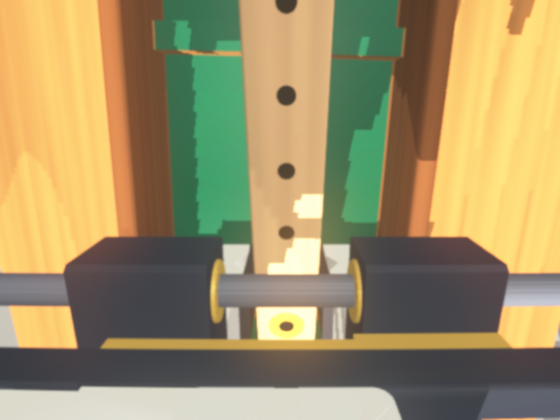

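```bash
cat > tilt.py <<'E'
from h import *
from scipy.optimize import least_squares
def tilt(w,o,px,s):
    px=np.array(px,float);s=np.array(s,float)/1e3
    def f(p):
        x,y,z,ph,yw=p
        P=np.array([x,y,z])+s[:,None]*np.array([np.sin(yw)*np.cos(ph),-np.cos(ph),np.sin(ph)])
        return (proj(w,P,o)-px).ravel()
    r=least_squares(f,[.512,.02,.08,0.1,0])
    print("bush",(r.x[:3]*1e3).round(1),"tilt deg",np.degrees(r.x[3]).round(2),"rms px",np.sqrt(np.mean(r.fun**2)).round(2)); return r.x
E
python3 - <<'E'
from tilt import *
import pickle
o,s,w=pickle.load(open("w6.pkl","rb"))
tilt(w,o,[[286,326],[286.5,232.5],[286,171],[286,95],[286,4]],[0,50,75,100,125])
E
```

```text
bush [509.9  21.3  82.1] tilt deg 14.31 rms px 0.38
```

Request:
jog_arm:
  commands:
    - [0,0,2,0]
    - [0,0,2,0]
    - [0,0,0,0]
    - [0,0,-1,0]
    - [0,-4,1,0]
    - [0,-8,2,0]
    - [0,-8,2,0]
    - [0,-8,2,0]
    - [0,-4,1,0]
    - [0,0,0,0]

```text
clock: 14.77
tool_pos: [0.5124, -0.0341, 0.076]
orientation: [-180.0, 0.0, -89.1]
force: [-0.2, -0.3, -1.1]
opening: 0.0257
```

Run:
```python
from h import *
import pickle
o=get_obs();print(o["clock"],o["tool_pos"],o["force"],o["moment"])
s=snapshot("scene");a=s["image"][120:290,210:380,::-1];cv2.imwrite("pics/s7.png",cv2.resize(a,None,fx=3.5,fy=3.5,interpolation=3))
w=snapshot("wrist");save(w,"w7");pickle.dump((o,s,w),open("w7.pkl","wb"))
```

```text
14.7667 [ 0.51237501 -0.03414912  0.07598039] [-0.18295896 -0.31254024 -1.07139167] [0.01568405 0.11633393 0.01081833]
```

View pics/s7.png

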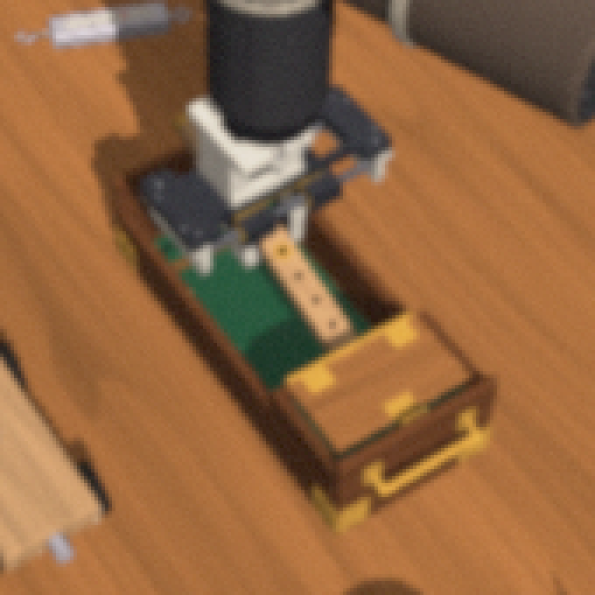

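View pics/w7.png

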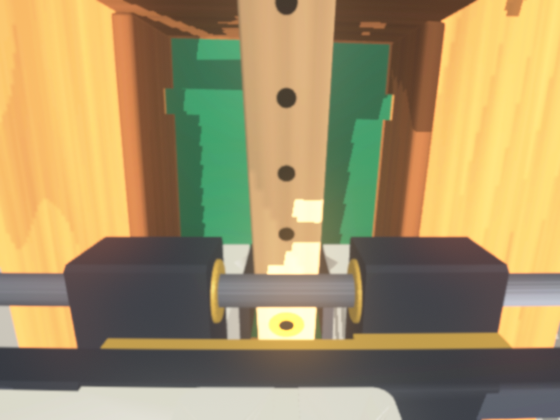

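Force is down to the bar's weight alone (1.1 N), and the free end is clear over the board. I'll keep drawing along the slope.

Request:
jog_arm:
  commands:
    - [0,-4,1,0]
    - [0,-8,2,0]
    - [0,-8,2,0]
    - [0,-8,2,0]
    - [0,-8,2,0]
    - [0,-8,2,0]
    - [0,-8,2,0]
    - [0,-8,2,0]
    - [0,-8,3,0]
    - [0,0,0,0]

```text
clock: 15.7
tool_pos: [0.5125, -0.1024, 0.0941]
orientation: [-180.0, -0.0, -89.1]
force: [0.4, -0.1, -1.2]
opening: 0.0256
```

Run:
```python
from h import *
import pickle
o=get_obs();print(o["clock"],o["tool_pos"],o["force"],o["moment"])
s=snapshot("scene");a=s["image"][120:290,210:380,::-1];cv2.imwrite("pics/s8.png",cv2.resize(a,None,fx=3.5,fy=3.5,interpolation=3))
w=snapshot("wrist");save(w,"w8");pickle.dump((o,s,w),open("w8.pkl","wb"))
```

```text
15.7 [ 0.51245806 -0.102424    0.09414679] [ 0.36018183 -0.09593243 -1.22844986] [0.00041498 0.05400622 0.00025731]
```

View pics/s8.png

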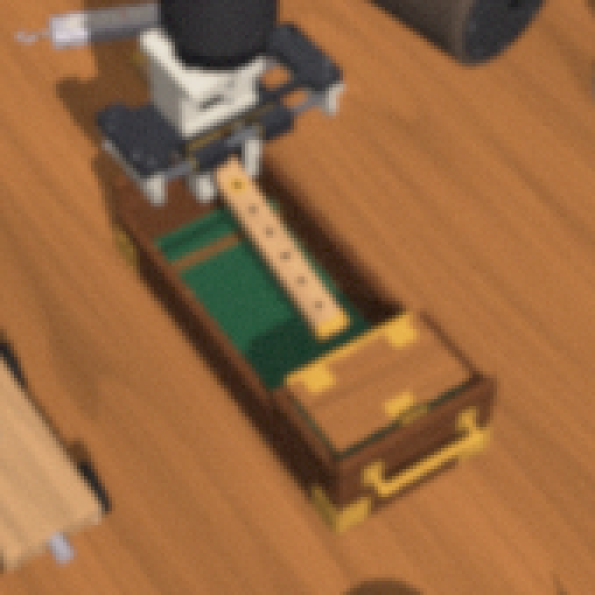

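View pics/w8.png

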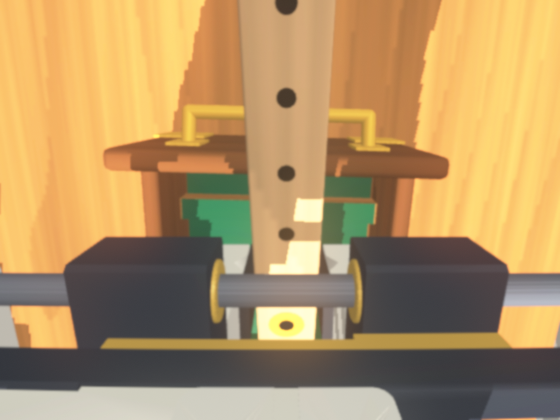

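The tucked end is out of the pocket, with its brass tip at about (330, 328). I'll raise the bar clear, then move outboard so I can level it lightly on the end board's top edge.

Request:
jog_arm:
  commands:
    - [0,0,5,0]
    - [0,0,10,0]
    - [0,0,15,0]
    - [0,0,15,0]
    - [0,0,15,0]
    - [0,0,10,0]
    - [0,-5,5,0]
    - [0,-10,0,0]
    - [0,-15,0,0]
    - [0,-15,0,0]

```text
clock: 16.63
tool_pos: [0.5117, -0.1468, 0.168]
orientation: [179.9, 0.0, -89.0]
force: [1.2, 0.2, -1.6]
opening: 0.0255
```

Request:
jog_arm:
  commands:
    - [0,-18,0,0]
    - [0,-18,0,0]
    - [0,-18,0,0]
    - [0,-18,0,0]
    - [0,-18,0,0]
    - [0,-15,-2,0]
    - [0,-10,-4,0]
    - [0,-5,-4,0]
    - [0,-3,-3,0]
    - [0,0,0,0]

```text
clock: 17.47
tool_pos: [0.5114, -0.2691, 0.1541]
orientation: [179.9, 0.0, -89.1]
force: [0.6, -1.0, -1.0]
opening: 0.0258
```

Run:
```python
from h import *
import pickle
o=get_obs();print(o["clock"],o["tool_pos"],o["force"],o["moment"])
s=snapshot("scene");a=s["image"][60:290,150:380,::-1];cv2.imwrite("pics/s9.png",cv2.resize(a,None,fx=2.6,fy=2.6,interpolation=3))
w=snapshot("wrist");save(w,"w9");pickle.dump((o,s,w),open("w9.pkl","wb"))
```

```text
17.4667 [ 0.51140623 -0.26914982  0.15413256] [ 0.59640471 -0.99580628 -0.97403232] [ 0.03561448  0.15181974 -0.04072597]
```

View pics/s9.png

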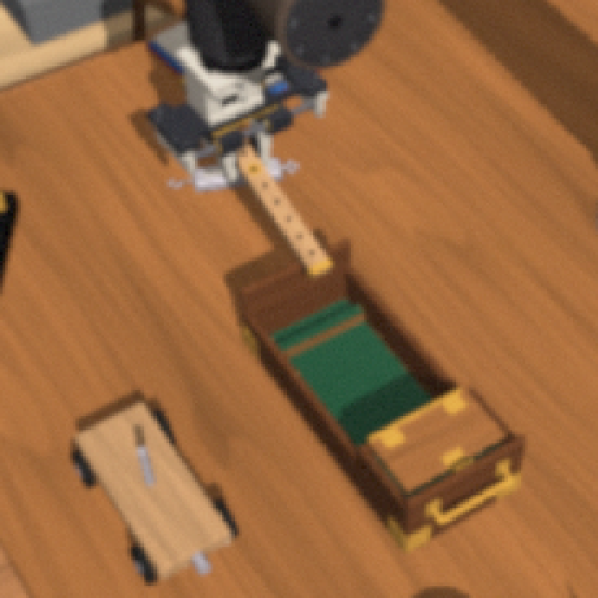

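View pics/w9.png

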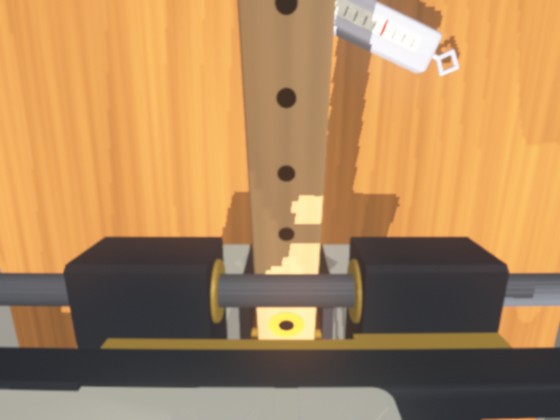

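The bar hangs tilted, with its low end just over the end board at about (318, 268). I'll lower it slowly.

Request:
jog_arm:
  commands:
    - [0,0,-4,0]
    - [0,0,-5,0]
    - [0,0,-5,0]
    - [0,0,-5,0]
    - [0,0,-4,0]
    - [0,0,-4,0]
    - [0,0,-3,0]
    - [0,0,-3,0]
    - [0,0,-3,0]
    - [0,0,0,0]

```text
clock: 18.4
tool_pos: [0.5123, -0.2691, 0.1193]
orientation: [-180.0, -0.0, -89.1]
force: [1.1, -0.1, 1.3]
opening: 0.0256
```

Request:
jog_arm:
  commands:
    - [0,0,-2,0]
    - [0,0,-2,0]
    - [0,0,-2,0]
    - [0,0,-2,0]
    - [0,0,-2,0]
    - [0,0,-2,0]
    - [0,0,-2,0]
    - [0,0,-2,0]
    - [0,0,-2,0]
    - [0,0,0,0]

```text
clock: 19.23
tool_pos: [0.5121, -0.269, 0.1011]
orientation: [180.0, 0.0, -89.1]
force: [0.4, -0.4, -0.0]
opening: 0.0254
```

Run:
```python
from h import *
import pickle
o=get_obs();print(o["clock"],o["tool_pos"],o["force"],o["moment"])
s=snapshot("scene");a=s["image"][60:290,150:380,::-1];cv2.imwrite("pics/s10.png",cv2.resize(a,None,fx=2.6,fy=2.6,interpolation=3))
w=snapshot("wrist");save(w,"w10");pickle.dump((o,s,w),open("w10.pkl","wb"))
from tilt import *
p=pickle.load(open("w9.pkl","rb"))
tilt(p[2],p[0],[[286,325],[286.5,234.5],[286,173.5],[286,98],[286,5]],[0,50,75,100,125])
```

```text
19.2333 [ 0.51205561 -0.26896856  0.10105673] [ 0.40103788 -0.40277253 -0.00480832] [ 0.06808376 -0.02921892 -0.10388477]
bush [ 509.2 -246.7  170.9] tilt deg 16.19 rms px 0.32
```

View pics/w10.png

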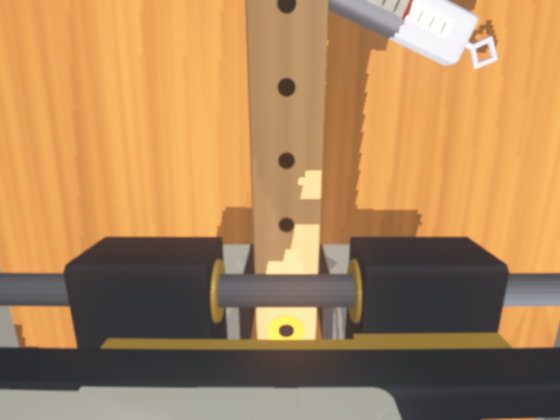

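View pics/s10.png

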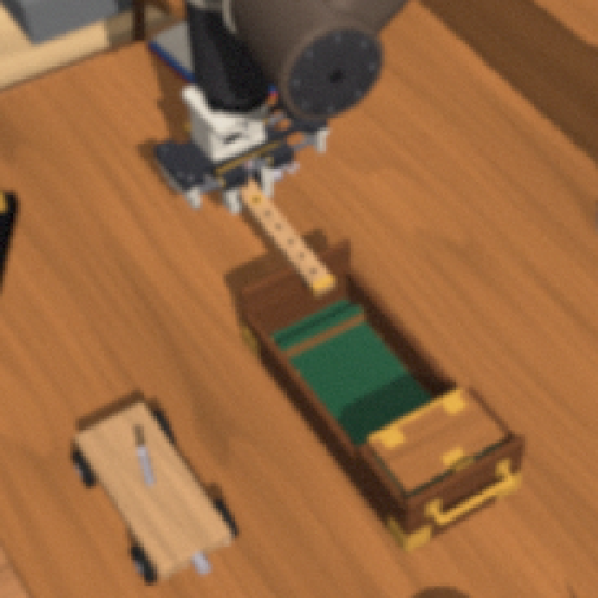

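```bash
cat tilt.py >/dev/null
python3 - <<'E'
from tilt import *
import pickle
p=pickle.load(open("w10.pkl","rb"))
tilt(p[2],p[0],[[286,330],[286.5,225],[286,160],[286,87],[286,4]],[0,50,75,100,125])
E
```

```text
bush [ 509.8 -247.1  122.4] tilt deg 5.6 rms px 0.3
```

Request:
jog_arm:
  commands:
    - [0,0,-2,0]
    - [0,0,-2,0]
    - [0,0,-2,0]
    - [0,0,-2,0]
    - [0,0,-1,0]
    - [0,0,-1,0]
    - [0,0,-1,0]
    - [0,0,0,0]
    - [0,0,0,0]
    - [0,0,0,0]

```text
clock: 20.17
tool_pos: [0.5122, -0.269, 0.0906]
orientation: [180.0, 0.0, -89.1]
force: [-0.7, -0.8, 1.0]
opening: 0.0259
```

Run:
```python
from h import *
import pickle
o=get_obs();print(o["clock"],o["tool_pos"],o["force"],o["moment"])
w=snapshot("wrist");save(w,"w11");pickle.dump((o,0,w),open("w11.pkl","wb"))
```

```text
20.1667 [ 0.5121836  -0.26899151  0.09056469] [-0.66060577 -0.8082007   1.04618203] [-0.1484746   0.12473713  0.00895654]
```

View pics/w11.png

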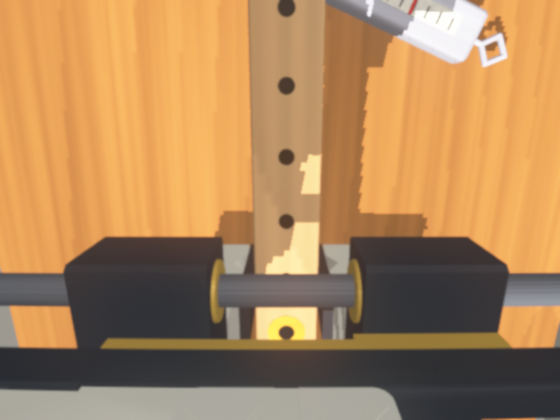

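```bash
cat >> tilt.py <<'E'
def blobs(w):
    g=cv2.cvtColor(w["image"],cv2.COLOR_RGB2GRAY); out=[]
    m=(g<70).astype(np.uint8); m[236:,:]=0; m[:,:270]=0; m[:,302:]=0
    n,l,st,ce=cv2.connectedComponentsWithStats(m)
    for i in range(1,n):
        if 25<st[i,4]<500 and st[i,1]>0 and st[i,1]+st[i,3]<236: out.append(ce[i])
    return np.array(out)
E
python3 - <<'E'
from tilt import *
import pickle
for f in ("w4","w6","w10","w11"):
    p=pickle.load(open(f+".pkl","rb")); b=blobs(p[2]); print(f,b.round(1).tolist())
    if len(b)>=3:
        b=b[b[:,1].argsort()[::-1]]; tilt(p[2],p[0],b,25*np.arange(len(b)))
p=pickle.load(open("w4.pkl","rb"))
tilt(p[2],p[0],[[286,247],[285.5,218],[285.5,187],[285.5,155],[285.5,121.5],[285.5,86]],[0,25,50,75,100,125])
p=pickle.load(open("w11.pkl","rb"))
tilt(p[2],p[0],[[286,332],[286.5,221.5],[286,157],[286,86],[286,6.5]],[0,50,75,100,125])
E
```

```text
w4 []
w6 [[286.0, 95.2]]
w10 [[286.1, 86.7], [286.1, 160.1], [285.9, 224.3]]
bush [ 510.8 -297.   127.8] tilt deg 5.67 rms px 0.02
w11 [[286.0, 85.4], [286.0, 156.5], [286.0, 220.9]]
bush [ 510.9 -297.6  114.8] tilt deg 0.91 rms px 0.01
bush [510.1  20.4  34.2] tilt deg 0.63 rms px 0.13
bush [ 510.  -247.5  113.8] tilt deg 1.6 rms px 0.17
```

Request:
jog_arm:
  commands:
    - [0,0,-1,0]
    - [0,0,-1,0]
    - [0,0,-0.5,0]
    - [0,0,0,0]
    - [0,0,0,0]
    - [0,0,0,0]
    - [0,0,0,0]
    - [0,0,2,0]
    - [0,0,4,0]
    - [0,0,6,0]

```text
clock: 21.05
tool_pos: [0.5116, -0.2687, 0.0997]
orientation: [179.9, 0.0, -89.1]
force: [0.4, 0.1, -2.0]
opening: 0.0259
```

Request:
jog_arm:
  commands:
    - [0,0,8,0]
    - [0,0,10,0]
    - [0,0,12,0]
    - [0,0,14,0]
    - [0,0,14,0]
    - [0,0,14,0]
    - [0,0,14,0]
    - [0,0,8,0]
    - [0,0,4,0]
    - [0,0,0,0]

```text
clock: 21.88
tool_pos: [0.5126, -0.2691, 0.1993]
orientation: [-179.9, -0.0, -89.1]
force: [0.6, 0.3, -1.4]
opening: 0.0258
```

Run:
```python
from tilt import *
import pickle
o=get_obs();print(o["clock"],o["tool_pos"],o["force"],o["moment"])
w=snapshot("wrist");save(w,"w12");pickle.dump((o,0,w),open("w12.pkl","wb"))
b=blobs(w);b=b[b[:,1].argsort()[::-1]];print(b);tilt(w,o,b,25*np.arange(len(b)))
s=snapshot("scene");save(s,"s12")
```

```text
21.8833 [ 0.51261852 -0.26910493  0.19931993] [ 0.64145778  0.29879894 -1.37542955] [-0.02475067  0.05479773 -0.00872047]
[[285.96190476 220.75238095]
 [285.93129771 156.29007634]
 [285.87837838  85.37162162]]
bush [ 511.3 -297.7  223.6] tilt deg 0.42 rms px 0.0
```

View pics/w12.png

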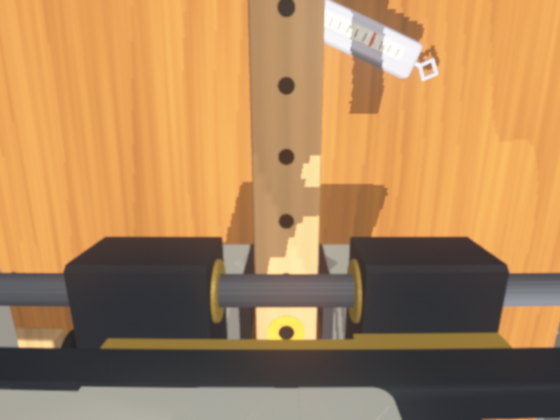

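View pics/s12.png

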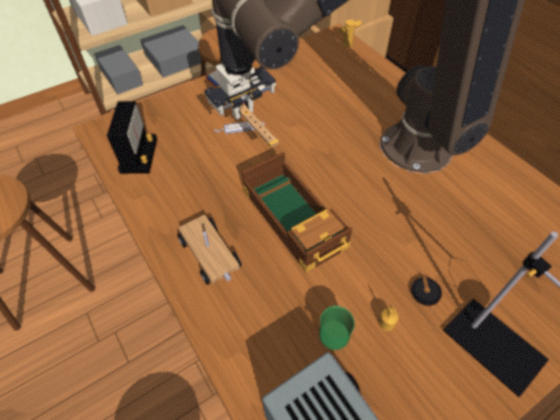

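Bar is level to about 0.5–1°. I'll carry it smoothly back over the tray at the same height.

Request:
jog_arm:
  commands:
    - [0,3,0,0]
    - [0,6,0,0]
    - [0,10,0,0]
    - [0,14,0,0]
    - [0,17,0,0]
    - [0,17,0,0]
    - [0,17,0,0]
    - [0,17,0,0]
    - [0,17,0,0]
    - [0,17,0,0]

```text
clock: 22.82
tool_pos: [0.5118, -0.1324, 0.1978]
orientation: [180.0, 0.0, -89.0]
force: [-0.4, 0.4, -1.4]
opening: 0.0257
```

Request:
jog_arm:
  commands:
    - [0,17,0,0]
    - [0,17,0,0]
    - [0,17,0,0]
    - [0,17,0,0]
    - [0,17,0,0]
    - [0,17,0,0]
    - [0,14,0,0]
    - [0,9,0,0]
    - [0,5,0,0]
    - [0,2,0,0]

```text
clock: 23.65
tool_pos: [0.512, -0.0012, 0.1979]
orientation: [180.0, -0.0, -89.0]
force: [0.2, -0.0, -0.8]
opening: 0.0256
```

Request:
jog_arm:
  commands:
    - [0,0,0,0]
    - [0,0,0,0]
    - [0,0,0,0]
    - [0,0,0,0]
    - [0,0,0,0]
    - [0,0,0,0]
    - [0,0,0,0]
    - [0,0,0,0]
    - [0,0,0,0]
    - [0,0,0,0]

```text
clock: 24.48
tool_pos: [0.5122, -0.002, 0.1981]
orientation: [180.0, 0.0, -89.1]
force: [-0.4, 0.3, -0.7]
opening: 0.0258
```

Run:
```python
from tilt import *
import pickle
o=get_obs();print(o["clock"],o["tool_pos"],o["force"],o["qvel"].round(2))
w=snapshot("wrist");save(w,"w13")
b=blobs(w);b=b[b[:,1].argsort()[::-1]];print(b);
if len(b)>2: tilt(w,o,b,25*np.arange(len(b)))
s=snapshot("scene");a=s["image"][80:290,170:380,::-1];cv2.imwrite("pics/s13.png",cv2.resize(a,None,fx=2.8,fy=2.8,interpolation=3))
t=snapshot("top");save(t,"t13")
```

```text
24.4833 [ 0.51220787 -0.00204577  0.19805771] [-0.36034865  0.28166019 -0.73748821] [ 0.06  0.09 -0.05  0.06 -0.05 -0.07]
[[285.78070175 156.36842105]
 [285.92142857  85.27857143]]
```

View pics/s13.png

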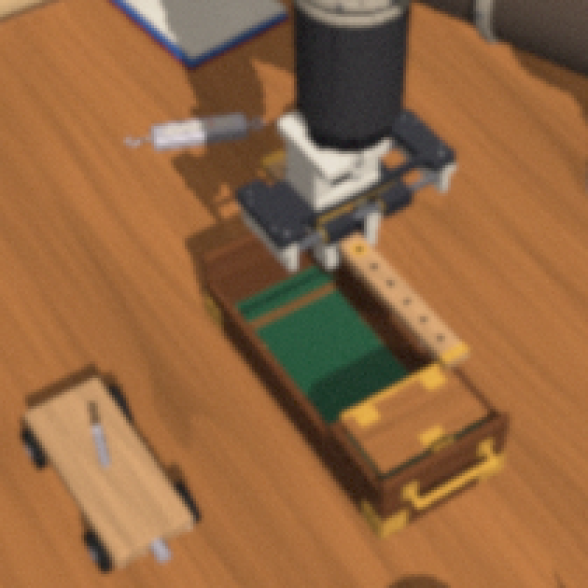

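View pics/t13.png

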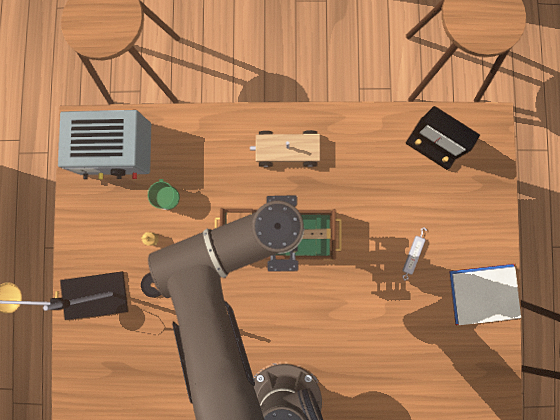

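View pics/w13.png

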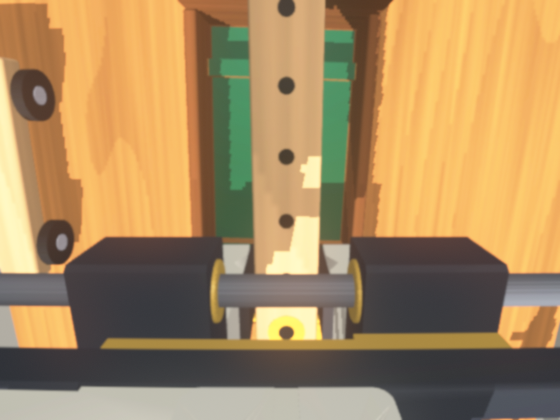

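The bar is held level above the tray with the lid shut. The bystanders sit where they were in the first pictures, and the hole rows (156, 85) match the last reading. I'm handing in.

```bash
python3 -c "
from h import *
print(close_job())"
```

```text
the job is handed in; nothing more can be done
None
```

I shut the lid, drew the bar out slantwise over the end board, and handed in with it held level above the tray. The robot clock stood at about 24.5 s of the 51 s allowed.

- **Lid:** I swung it over with closed fingertips and pressed it down. The fingertips met a firm stop at z = 92 mm with about 7.5 N. It still looked shut in the last scene picture. The click itself was not felt directly: I inferred it from the stop height and from the lid staying down after I let go.
- **Drawing out:** I gripped the bar about 20 mm towards its free end from the middle. Lifting brought it lightly against the pocket mouth, which tilted it to about 16°. The reported force never passed 3.4 N, including the bar's weight of about 1.1 N. It fell to the weight alone while I drew the bar over the end board.
- **Levelling:** The tool cannot be tilted, so I levelled the bar by lowering its low end lightly onto the top of the −y end board, at about 2 N. Then I carried it back over the tray.
- **Last checks:** The bar's underside is about 110 mm above the end boards and the arm is still. The only force is roughly the bar's weight.
    - **Tilt:** The estimates differ a little, 0.4° from three holes against about 1° from my hand-read points. In the final picture only two holes were detected, so the tilt was not fitted there, but their rows matched the previous reading.
    - **Bystanders:** They look unmoved. The arm partly hid the slotted weight in the last top view.

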